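Fit the mill's bayonet lid and hold it at the vent position

TASK

Fit the loose blue lid to the small sample mill: lower it into the collar with its two lugs through the two entry slots, press it down gently against the sprung plate, and turn it clockwise (seen from above) to the green half-way mark, so that the chamber can vent. Stop before the lock pin clicks, do not force the lid against the mill (stay under about 30 N), and leave the jars, timer, cup and forceps where they are. Finish while still holding the lid by its grip bar at half-way; do not let go.

Things in the scene. Friction and masses are not known exactly. Their poses are not given: they have to be found in the camera images.
- mill: white bench mill fixed to the worktop: housing 136 x 150 mm, 50 mm high, with an aluminium bayonet collar (100 mm outer diameter) on top, its rim 85 mm up. Origin: centre of the underside, on the collar's axis; z up; the control panel is at -x. Two entry slots for the lid's lugs lie at the mill's +x and -x, each at a white mark; they are 20 mm wide and reach 39 mm from the axis
- mill_rim (a point): on the collar's axis, level with the rim's top; axes as the mill's. Bore 63 mm wide. The rim is the 6 mm thick roof of a track that the lugs reach through the slots; below it the lid turns clockwise from above up to about 95 degrees (anticlockwise it is blocked after a few degrees). Marks on the rim, on both sides: white 0 (slots), green 45 (half-way), red 90 degrees clockwise (locked)
- half_mark (a point): the green half-way mark nearer the mill's +x: on the rim's top, 46 mm from the axis, 45 degrees clockwise (seen from above) from the mill's +x; its twin is opposite. A white pointer of the lid must point at it
- mill_plate (a joint): sprung steel plate in the bore, 58 mm wide, its top 10 mm below the rim at rest: 0 m at rest, grows as it is pressed down, at most 0.013. It pushes the lid up with about 4 to 6 N while the lid is in the track
- lid: loose round lid, about 0.18 kg, 65 mm high, standing on its plug. Origin: centre of the plug's flat underside; z up. Steel plug 59 mm wide, 21 mm high, its lowest 6 mm tapering to 51 mm; blue flange 82 mm wide, from 21 to 27 mm up; on it a black grip bar along the lid's x. White pointers on the flange at the lid's +x and -x, over its two lugs. The same after a half turn
- lid_bar: black upright grip bar fixed on the lid; take the lid by it. 62 mm long (along x), 14 mm thick (along y), standing from 27 to 65 mm above the lid's underside. Origin: on the lid's axis, 52 mm above the underside, where to grip (25 mm above the flange); axes as the lid's
- lid_lug (a point): the lug at the lid's +x (its twin is at -x), 33 mm from the axis, 8.5 mm above the underside. Lugs: 12 mm wide, out to 36.5 mm from the axis, 6 to 11 mm above the underside. Underside relative to the rim: -6 mm when the lugs stand on the rim beside the slots; it can be turned from -17 mm (lugs under the roof, held up by the spring) to -21 mm (flange on the rim); -19 mm is best
- lock_pin (a joint): sprung brass lock pin with a red knob, radial in the collar, near the red mark that lies towards the mill's -y: 0 m at rest, grows as a lug pushes it outward. A lug meets it when the lid has been turned about 61 degrees from the slots, and clicks past it at about 94 degrees. It must not be pushed
- jar_white: small white screw-top specimen jar, 41 mm wide, 58 mm high; bystander; origin at the centre of its underside
- jar_amber: small screw-top specimen jar with an amber band low on its body, 41 mm wide, 58 mm high; bystander; origin at the centre of its underside
- timer: white desk timer, 42 x 66 mm, 57 mm high; bystander; origin at the centre of its underside
- cup: small white sample cup, 20 mm wide, 24 mm high; bystander; origin at the centre of its underside
- forceps: steel forceps lying flat, 130 mm long along their own y, 14 mm wide, 8 mm high; bystander; origin at the centre of the underside

How it is judged:
By the outcome, as a careful person would: the job done as asked, in the order asked, and still so for the second after the job is handed in, while the arm keeps its last pose, push and grip.
It also fails if it takes over 42 s, if anything falls off the work surface, if the arm or the gripper's body presses on something with over 40 N, if the wrist force passes 120 N, or if a joint passes its speed limit or range.

ROBOT

A 6-joint arm with a two-finger parallel gripper is mounted at the origin on a cart in front of the work surface, level with it; the furniture and walls round the work are solid. World frame = base frame: x ahead of the robot, y to its left, z up, the work surface at z = 0. Lengths are in mm, angles in rad, forces in N, time in s.
With the tool pointing down it reaches from about 275 to 750 mm from the base axis. Payload 10.2 kg.
Tool frame: the origin (TCP) lies at the very end of the fingers, on their centre line; the grasp point (between the pads) lies behind it (ctrl.grasp_offset is the z of the grasp point in the tool frame, in mm); z points along the fingers, y is the direction in which the jaws open and shut (so a half turn about z gives the same grasp; the last joint's range is limited). The gripper opens to 85 mm and grips with 20 to 120 N. Pads are 22 mm wide; open, the fingers measure 114 mm over their backs; the gripper's body (76 mm by 85 mm) begins 54 mm behind the grasp point. The pads swing forward as they close: fully open they stand 13 mm farther back than shut.
Start: joints at [-1.459, 0.313, 1.498, -0, 1.331, -0.223], TCP at [172.492, -495.861, 231.294] pointing down, gripper open.
Joint ranges: [-2.94, 2.94], [-0.97, 2.17], [0.19, 2.56], [-1.23, 4.37], [0.02, 3.11], [-2.88, 2.88]. Speed limits (rad/s): [2.39, 2.39, 3.01, 3.14, 3.14, 3.14].

INTERFACE

Orientations are given as a unit quaternion [w, x, y, z].
In Python, from rig import ctrl, capture, job gives the robot as it stands. The module is installed in compiled form; this text tells all that it offers.
- The arm moves only by the tool move_arm, never from a script. Its argument "series" is a list of rows, each a list of 7 numbers: the turn, a rotation vector about the tool's x, y, z in rad, then the shift along the tool's x, y, z in cm, then the opening, from 0 (shut) to 1 (fully open). A call has 1 to 5 rows; each row is the pose to reach, as a shift and turn from the pose measured when the call began, along the tool's axes at that moment; what a row does not reach only later rows make up. A row lasts 1/12 s, in which the tool goes at most 41.7 mm and 7.16 degrees, less where a joint would pass 70% of its speed; a pose out of reach is approached as far as the arm can. A call with a gripper value outside its range is refused whole. The fingers move at their own pace and stop on an object; "grip_force" is the grip in N (left out, the last holds). Time passes only in rows, so rows that repeat a pose let the fingers close. It gives the time, the measured TCP pose, the force and the opening at its end, in the units of the state.
- ctrl.sense(): the state, without advancing time (a new reading comes with each control period).
- capture(name): name is "scene" or "top"; returns a dict with "frame" (384x512x3 uint8, red, green, blue), "mtx" (3x3 intrinsics, pixels), "R" (3x3) and "t" (3): a world point X has camera coordinates R X + t. Camera axes: x right, y down, z forward; pixel columns grow to the right and rows downward; lengths in mm; the calibration is good to about 2 mm. A picture is of the moment at which its call begins. There is no depth.
- job.finish_job(): hands the job in, once; it reports no verdict.
The state is a dict: "time_s": time; "joints": joint angles; "dq": joint speeds; "tau": joint torques, N m; "eef_pos": TCP position; "ee_rot": TCP orientation; "force": force on the tool from outside, world axes, zero at the start; "wrist_torque": the same for the moment, N m; "grip_width": opening from 0.0 (shut) to 1.0 (fully open).
Only numpy, scipy, OpenCV 4.12 (cv2) and the standard library are available. Lean on these libraries where they do the work, as an engineer would, in place of code of your own. Each camera call takes 0.05 s, during which the arm holds its last target.

## Working session

There is one attempt and no reset: what is moved stays moved. The work goes in short steps, Python scripts to look and compute and a tool call to move; the robot and the scene stay as the last step left them, time stands still between calls to the robot, and variables do not carry over. Pictures are saved under pics/ and viewed, and the job is handed in when it is done.

Besides the shell and the picture viewer there is one more tool, called after "Request:" as a command line: name --pt "numbers of a row" for each row, then --argument value for the rest. move_arm: Moves the arm, as the interface text tells. Its arguments: {"type":"object","properties":{"series":{"type":"array","items":{"type":"array","items":{"type":"number"}}},"grip_force":{"type":"number"}},"required":["series"]}

```bash
mkdir -p pics; ls; python3 - <<'E'
from rig import ctrl, capture, job
import cv2, pickle
print(ctrl.sense(), ctrl.grasp_offset)
d={}
for n in ("scene","top"):
    c=capture(n); d[n]=c
    cv2.imwrite(f"pics/{n}0.png",cv2.resize(c["frame"][:,:,::-1],(768,576),interpolation=cv2.INTER_CUBIC))
    print(n,c["mtx"],c["R"],c["t"])
pickle.dump(d,open("c0.pkl","wb"))
E
```

```text
pics
{'time_s': 0.0, 'joints': array([-1.45937762e+00,  3.13463793e-01,  1.49848973e+00,  1.10135731e-05,
        1.33099179e+00, -2.23400491e-01]), 'dq': array([ 0.00088334,  0.00060819,  0.00082692,  0.00016387,  0.00061696,
       -0.00018754]), 'tau': array([-7.52360556e-04, -4.12272978e+01, -2.59735143e+01, -2.43265995e-04,
        4.25328151e-03,  5.03874514e-05]), 'eef_pos': array([ 172.47385294, -495.57068287,  230.70820438]), 'ee_rot': array([-6.74970840e-04,  9.86019703e-01,  1.66627393e-01,  4.31884772e-05]), 'force': array([ 0.18111394, -0.65165   , -0.52169065]), 'wrist_torque': array([-0.01023679, -0.01736118, -0.0118895 ]), 'grip_width': 1.000762871740813} -18.700000000000003
scene [[497.63659095   0.         251.74000673]
 [  0.         497.63659095 198.82273466]
 [  0.           0.           1.        ]] [[ 0.80458401 -0.59373397  0.01115976]
 [-0.3495612  -0.48872373 -0.79934729]
 [ 0.48005367  0.63924103 -0.60076566]] [-479.38904322  275.07607927 1258.32044498]
top [[354.35987839   0.         259.07167234]
 [  0.         354.35987839 194.49502972]
 [  0.           0.           1.        ]] [[ 0.05419161 -0.99852497  0.00334027]
 [-0.97155704 -0.0534997  -0.23068311]
 [ 0.23052155  0.00925582 -0.9730232 ]] [ -25.39168919  601.33657712 1115.85058869]
```

View pics/scene0.png

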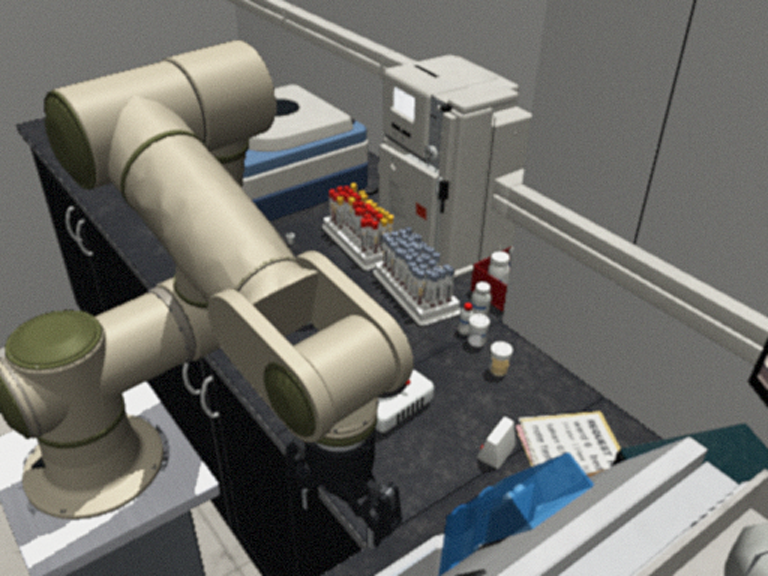

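View pics/top0.png

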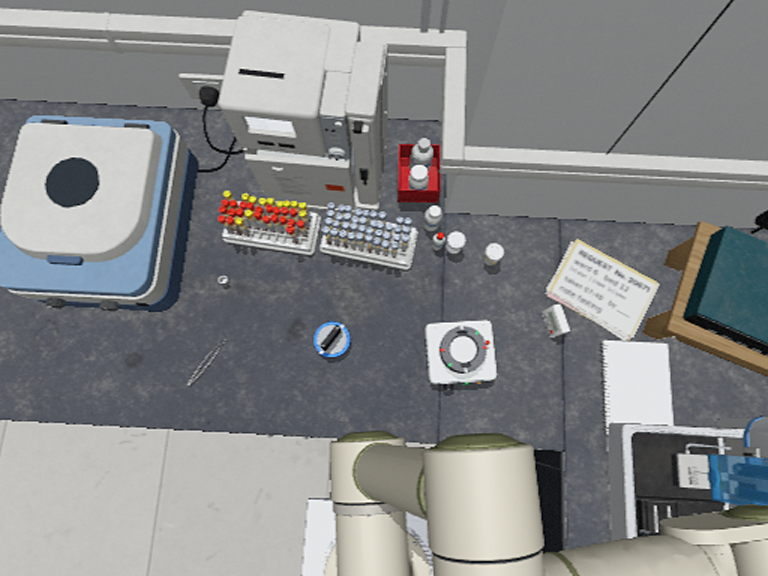

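The top view shows the lid at about (332,340) and the mill at about (461,350), in 768-wide pixels. The arm hides the lid in the scene view. I'll zoom in on the top view.

```bash
python3 - <<'E'
import cv2,pickle,numpy as np
d=pickle.load(open("c0.pkl","rb"))
f=d["top"]["frame"][:,:,::-1]
a=f[205:250,195:245]; b=f[205:265,275:340]
a=cv2.resize(a,None,fx=8,fy=8,interpolation=cv2.INTER_CUBIC);b=cv2.resize(b,None,fx=6,fy=6,interpolation=cv2.INTER_CUBIC)
H=max(a.shape[0],b.shape[0]); o=np.zeros((H,a.shape[1]+b.shape[1],3),np.uint8)
o[:a.shape[0],:a.shape[1]]=a;o[:b.shape[0],a.shape[1]:]=b
cv2.imwrite("pics/zoom0.png",o)
E
```

```text
(no output)
```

View pics/zoom0.png

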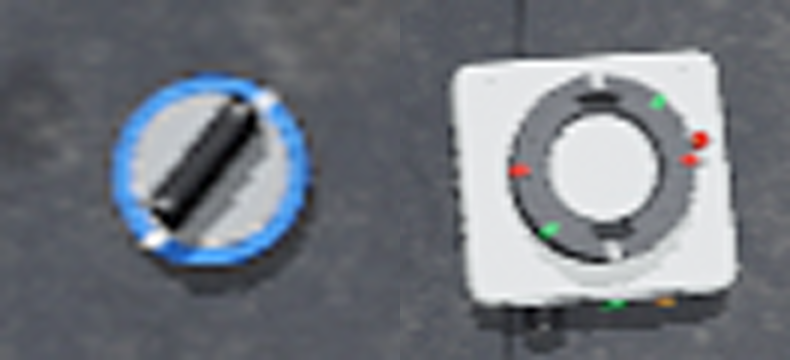

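The lid's white pointers are at about zoom (265,98) and (155,240). The mill's white marks are at (598,78) and (613,250), green at (658,101) and (548,230), red at (519,170) and (690,160), and the knob is on the right. So the mill's +x points roughly up in the image, which is world +x.

```bash
cat > h.py <<'E'
import cv2,numpy as np
def ray(c,uv,z):
    K,R,t=c["mtx"],np.array(c["R"]),np.array(c["t"])
    d=R.T@np.linalg.solve(K,np.array([uv[0],uv[1],1.]))
    o=-R.T@t
    return o+d*(z-o[2])/d[2]
def proj(c,X):
    p=c["mtx"]@(c["R"]@np.array(X,float)+c["t"]); return p[:2]/p[2]
def blobs(f,box,fn,up=4):
    x0,y0,x1,y1=box
    s=cv2.resize(f[y0:y1,x0:x1],None,fx=up,fy=up,interpolation=cv2.INTER_CUBIC)
    hsv=cv2.cvtColor(s,cv2.COLOR_RGB2HSV)
    m=fn(hsv.astype(int)).astype(np.uint8)
    n,l,st,ce=cv2.connectedComponentsWithStats(m)
    return [(st[i,4]/up**2,(ce[i]+.5)/up-.5+[x0,y0]) for i in range(1,n) if st[i,4]>up*up*1],m
E
python3 - <<'E'
import pickle; from h import *
c=pickle.load(open("c0.pkl","rb"))["top"]; f=c["frame"]
H=lambda lo,hi,s=90,v=60:(lambda h:((h[...,0]>=lo)&(h[...,0]<=hi)&(h[...,1]>s)&(h[...,2]>v)))
b,m=blobs(f,(195,205,245,250),H(98,120,110,100)); print("blue",b)
cn=max(cv2.findContours(m,0,2)[0],key=len); e=cv2.fitEllipse(cv2.convexHull(cn)); uv=(np.array(e[0])+.5)/4-.5+[195,205]
print("ell",uv,e,ray(c,uv,27))
for n,fn in(("green",H(45,85)),("red",lambda h:((h[...,0]<8)|(h[...,0]>172))&(h[...,1]>110)&(h[...,2]>90))):
    b,_=blobs(f,(275,205,340,265),fn)
    for a,u in b: print(n,round(a,1),u,ray(c,u,85).round(1))
# white pointers of the lid: bright, low sat, near radius 
g=lambda U,V,x0,y0,k:((U+.5)/k-.5+x0,(V+.5)/k-.5+y0)
P=[ray(c,g(U,V,195,205,8),27) for U,V in((265,98),(155,240))]
print("lid ptr",P,np.mean(P,0),np.degrees(np.arctan2(*(P[0]-P[1])[[1,0]])),np.linalg.norm(P[0]-P[1]))
P=[ray(c,g(U-400,V,275,205,6),85) for U,V in((598,78),(613,250))]
print("mill white",P,np.mean(P,0),np.degrees(np.arctan2(*(P[0]-P[1])[[1,0]])),np.linalg.norm(P[0]-P[1]))
E
```

```text
blue [(np.float64(70.8125), array([214.92045455, 221.32049868])), (np.float64(78.8125), array([226.68289056, 230.58435765]))]
ell [219.18503952 224.65034103] ((98.24015808105469, 80.10136413574219), (79.31507110595703, 95.64781188964844), 41.18111038208008) [499.31865363 137.70265111  27.        ]
green 3.9 [317.62103175 221.50992063] [ 518.8 -187.4   85. ]
green 6.6 [299.1509434  243.12735849] [ 445.6 -129.5   85. ]
green 7.6 [310.24896694 255.45971074] [ 408.5 -165.8   85. ]
red 5.8 [324.4701087  227.87771739] [ 499.2 -209.9   85. ]
red 3.5 [322.75       231.15178571] [ 488.2 -204.5   85. ]
red 5.4 [294.27155172 232.97557471] [ 477.3 -112.9   85. ]
lid ptr [array([527.84273073, 110.83354913,  27.        ]), array([464.68480876, 152.70714174,  27.        ])] [496.26376974 131.77034544  27.        ] -33.54430905737001 75.77810281482657
mill white [array([ 529.89037207, -154.58347282,   85.        ]), array([ 437.58147909, -164.66452682,   85.        ])] [ 483.73592558 -159.62399982   85.        ] 6.232572013194567 92.85773728467875
```

```bash
python3 - <<'E'
import pickle; from h import *
c=pickle.load(open("c0.pkl","rb"))["top"]; f=c["frame"]
b,m=blobs(f,(195,205,245,250),lambda h:(h[...,0]>=95)&(h[...,0]<=122)&(h[...,1]>95)&(h[...,2]>90))
pts=np.vstack([k for k in cv2.findContours(m,0,2)[0] if len(k)>20])
e=cv2.fitEllipse(cv2.convexHull(pts)); uv=(np.array(e[0])+.5)/4-.5+[195,205]
print(uv,np.array(e[1])/4,ray(c,uv,27),c["mtx"][0,0])
# pointers: low saturation bright pixels in annulus of the flange (r 36..41)
ctr=ray(c,uv,27)
x0,y0=195,205;s=cv2.resize(f[205:250,195:245],None,fx=8,fy=8,interpolation=cv2.INTER_CUBIC)
h=cv2.cvtColor(s,cv2.COLOR_RGB2HSV).astype(int)
acc=[]
for V in range(s.shape[0]):
  for U in range(s.shape[1]):
    p=ray(c,((U+.5)/8-.5+x0,(V+.5)/8-.5+y0),27)[:2]-ctr[:2]; r=np.hypot(*p)
    if 35<r<39.5: acc.append((np.degrees(np.arctan2(p[1],p[0])),255-h[V,U,1]))
a=np.array(acc); 
for lo in range(-180,180,6):
    k=(a[:,0]>=lo)&(a[:,0]<lo+6); print(lo,int(a[k,1].mean()),end="; ")
w=np.clip(a[:,1]-150,0,None)
for s_ in(-33,147):
    dd=(a[:,0]-s_+180)%360-180;k=abs(dd)<22; print("\nptr",s_+(dd[k]*w[k]).sum()/w[k].sum())
# dark bar: on top z=65
b,m=blobs(f,(195,205,245,250),lambda h:(h[...,2]<45),8)
print(b)
for k in cv2.findContours(m,0,2)[0]:
    if len(k)>60: r=cv2.minAreaRect(k); print(r)
E
```

```text
[220.86280823 225.89665604] [24.44748116 25.21488762] [495.37347958 131.66608488  27.        ] 354.35987839293216
-180 90; -174 89; -168 80; -162 77; -156 86; -150 80; -144 82; -138 84; -132 85; -126 80; -120 86; -114 89; -108 87; -102 83; -96 88; -90 92; -84 91; -78 82; -72 88; -66 94; -60 91; -54 102; -48 82; -42 165; -36 239; -30 164; -24 91; -18 83; -12 92; -6 97; 0 99; 6 98; 12 90; 18 80; 24 99; 30 99; 36 94; 42 92; 48 94; 54 94; 60 101; 66 94; 72 102; 78 100; 84 100; 90 95; 96 98; 102 101; 108 91; 114 89; 120 99; 126 88; 132 99; 138 215; 144 234; 150 100; 156 46; 162 50; 168 67; 174 90; 
ptr -33.23704955529241

ptr 144.66913419000466
[(np.float64(32.9375), array([220.70013046, 226.43696632])), (np.float64(1.515625), array([220.5367268 , 238.23646907]))]
((212.05410766601562, 171.53167724609375), (27.7352294921875, 139.54287719726562), 44.383941650390625)
```

```bash
cat >> h.py <<'E'
from scipy.spatial.transform import Rotation as Ro
def rel(x,y,z,th,s=None):
    from rig import ctrl
    s=s or ctrl.sense(); q=s["ee_rot"]; Rc=Ro.from_quat([q[1],q[2],q[3],q[0]])
    t=np.radians(th); X=np.array([np.cos(t),np.sin(t),0]);Z=np.array([0,0,-1.]);Rt=Ro.from_matrix(np.c_[X,np.cross(Z,X),Z])
    rv=(Rc.inv()*Rt).as_rotvec(); d=Rc.inv().apply(np.array([x,y,z])-s["eef_pos"])/10
    xx=Rc.as_matrix()[:,0]
    print("t",round(s["time_s"],2),"pos",s["eef_pos"].round(1),"th",round(np.degrees(np.arctan2(xx[1],xx[0])),2),"F",s["force"].round(1),"T",s["wrist_torque"].round(2),"g",round(s["grip_width"],3),"q",np.round(s["joints"],2))
    print("row",rv.round(4),d.round(3))
E
python3 -c "
from h import *
rel(495.5,131.7,140,-34.3)"
```

```text
t 0.1 pos [ 172.5 -495.6  230.8] th 19.18 F [ 0.5  0.1 -0.4] T [ 0.02 -0.07 -0.  ] g 1.003 q [-1.46  0.31  1.5   0.    1.33 -0.22]
row [-1.200e-03  3.000e-04  9.334e-01] [ 51.118 -48.627   9.147]
```

Request:
move_arm --pt "0 0 0.933 51.1 -48.6 4 1" --pt "0 0 0.933 51.1 -48.6 4 1" --pt "0 0 0.933 51.1 -48.6 4 1" --pt "0 0 0.933 51.1 -48.6 4 1" --pt "0 0 0.933 51.1 -48.6 4 1"

```text
time_s: 0.52
eef_pos: [265.1, -315.3, 219.7]
ee_rot: [-0.001, 0.991, -0.137, -0.0]
force: [0.4, -0.4, 0.2]
grip_width: 0.999
```

```bash
python3 -c "
from h import *
rel(495.5,131.7,140,-34.3)"
```

```text
t 0.52 pos [ 265.1 -315.3  219.7] th -15.76 F [ 0.4 -0.4  0.2] T [ 0.02 -0.08 -0.06] g 0.999 q [-1.16  0.07  1.82  0.    1.25  0.69]
row [-0.001   0.0008  0.3236] [ 10.037 -49.264   8.015]
```

Request:
move_arm --pt "0 0 0.323 10.0 -49.2 4 1" --pt "0 0 0.323 10.0 -49.2 4 1" --pt "0 0 0.323 10.0 -49.2 4 1" --pt "0 0 0.323 10.0 -49.2 4 1" --pt "0 0 0.323 10.0 -49.2 4 1"

```text
time_s: 0.93
eef_pos: [352.3, -146.9, 204.9]
ee_rot: [-0.001, 0.955, -0.296, -0.0]
force: [-0.1, -0.9, 0.0]
grip_width: 0.998
```

```bash
python3 -c "
from h import *
rel(495.5,131.7,140,-34.3)"
```

```text
t 0.93 pos [ 352.3 -146.9  204.9] th -34.39 F [-0.1 -0.9  0. ] T [-0.03 -0.01 -0.04] g 0.998 q [-0.71  0.02  1.92  0.    1.2   1.47]
row [-0.0008  0.0008 -0.0016] [ -3.916 -31.073   6.519]
```

Request:
move_arm --pt "0 0 0 -3.9 -31.1 6.5 1" --pt "0 0 0 -3.9 -31.1 6.5 1" --pt "0 0 0 -3.9 -31.1 6.5 1" --pt "0 0 0 -3.9 -31.1 6.5 1" --pt "0 0 0 -3.9 -31.1 6.5 1"

```text
time_s: 1.35
eef_pos: [445.5, 35.2, 162.5]
ee_rot: [-0.001, 0.955, -0.296, -0.0]
force: [0.5, -1.1, 0.8]
grip_width: 1.001
```

```bash
python3 -c "
from h import *
rel(495.5,131.7,140,-34.3)"
```

```text
t 1.35 pos [445.5  35.2 162.5] th -34.38 F [ 0.5 -1.1  0.8] T [-0.07 -0.03  0.02] g 1.001 q [-0.19  0.21  1.82  0.    1.11  1.99]
row [-0.0008  0.0009 -0.0013] [ -1.317 -10.787   2.264]
```

Request:
move_arm --pt "0 0 0 -1.32 -10.79 2.26 1" --pt "0 0 0 -1.32 -10.79 2.26 1" --pt "0 0 0 -1.32 -10.79 2.26 1" --pt "0 0 0 -1.32 -10.79 2.26 1" --pt "0 0 0 -1.32 -10.79 2.26 1"

```text
time_s: 1.77
eef_pos: [495.2, 132.7, 139.2]
ee_rot: [-0.0, 0.956, -0.294, -0.001]
force: [0.1, -1.1, 0.1]
grip_width: 0.999
```

```bash
python3 - <<'E'
from h import *
from rig import capture
rel(495.5,131.7,34,-34.3)
import pickle
d={n:capture(n) for n in("scene","top")}
pickle.dump(d,open("c1.pkl","wb"))
for n in d:
    c=d[n];u=proj(c,[495.5,131.7,60]).astype(int);print(n,u)
    w=60
    s=c["frame"][max(0,u[1]-w):u[1]+w,max(0,u[0]-w):u[0]+w,::-1]
    cv2.imwrite(f"pics/{n}1.png",cv2.resize(s,None,fx=5,fy=5,interpolation=cv2.INTER_CUBIC))
E
```

```text
t 1.77 pos [495.2 132.7 139.2] th -34.24 F [ 0.1 -1.1  0.1] T [0.03 0.02 0.02] g 0.999 q [0.03 0.38 1.66 0.   1.1  2.2 ]
row [0.0003 0.0022 0.0011] [ 0.106  0.064 10.517]
scene [200 195]
top [219 224]
```

View pics/scene1.png

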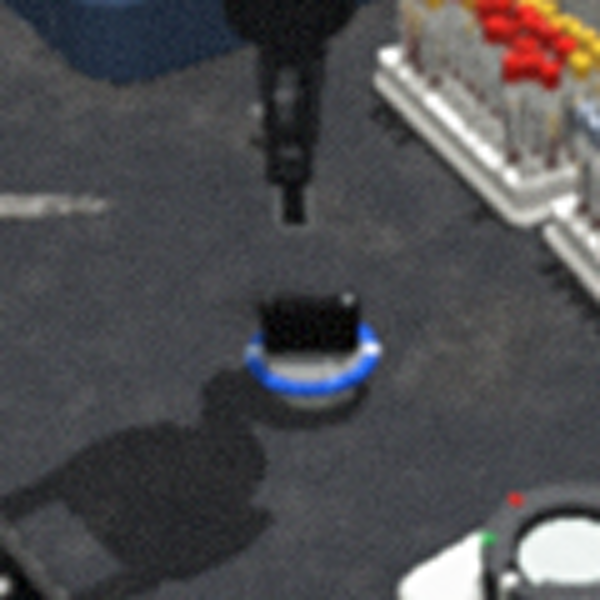

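View pics/top1.png

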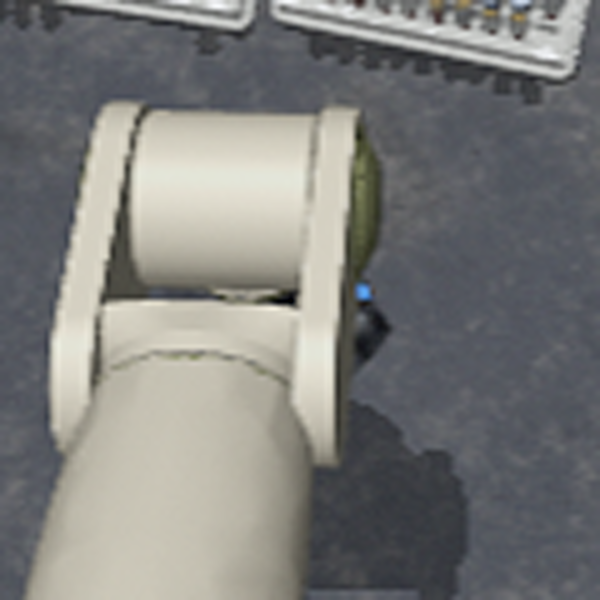

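In the scene view the fingers hang above the lid: fingertip at crop (293,222), bar at 265–355, pointers at about (255,350) and (372,348). I'll cross-check the positions from this view.

```bash
python3 - <<'E'
import pickle; from h import *
c=pickle.load(open("c1.pkl","rb"))["scene"]; f=c["frame"]
u0,v0=140,135
b,m=blobs(f,(175,190,225,225),lambda h:(h[...,0]>=100)&(h[...,0]<=125)&(h[...,1]>120)&(h[...,2]>70),4); print(b)
for U,V in((255,350),(372,348)): print("ptr",ray(c,((U+.5)/5-.5+u0,(V+.5)/5-.5+v0),27).round(1))
g=lambda X:(((proj(c,X)-[u0,v0])+.5)*5-.5).round(0)
L=np.radians(-34.3);e=np.array([np.cos(L),np.sin(L)])
for r in(41,-41): print("pred ptr",g([*(np.array([495.5,131.7])+e*r*.93),27]))
print("tcp",g([495.2,132.7,139.2]), "bar top ends",g([*(np.array([495.5,131.7])+e*31),65]),g([*(np.array([495.5,131.7])-e*31),65]))
im=cv2.resize(f[225:300,200:310,::-1],None,fx=6,fy=6,interpolation=cv2.INTER_CUBIC)
cv2.imwrite("pics/mill1.png",im)
H=lambda lo,hi,s=90,v=60:(lambda h:((h[...,0]>=lo)&(h[...,0]<=hi)&(h[...,1]>s)&(h[...,2]>v)))
for n,fn in(("green",H(45,85)),("red",lambda h:((h[...,0]<8)|(h[...,0]>172))&(h[...,1]>110)&(h[...,2]>90))):
    for a,u in blobs(f,(200,225,310,300),fn)[0]: print(n,round(a,1),u.round(1),ray(c,u,85).round(1))
E
```

```text
[(np.float64(13.4375), array([212.68197674, 201.21337209])), (np.float64(5.0625), array([190.97685185, 202.31635802])), (np.float64(90.8125), array([201.75111838, 210.40837922]))]
ptr [466.4 148.   27. ]
ptr [527.1 107.1  27. ]
pred ptr [369. 346.]
pred ptr [248. 347.]
tcp [298. 198.] bar top ends [355. 297.] [255. 298.]
green 5.2 [237.4 242.3] [ 447.4 -134.8   85. ]
green 8.0 [271.4 243.2] [ 519.2 -190.9   85. ]
green 17.9 [236.  271.7] [ 381.2 -222.9   85. ]
red 6.6 [242.6 234.4] [ 477.4 -116.7   85. ]
red 9.7 [266.3 251.7] [ 487.6 -209.3   85. ]
red 10.3 [271.  253.9] [ 492.4 -223.2   85. ]
```

View pics/mill1.png

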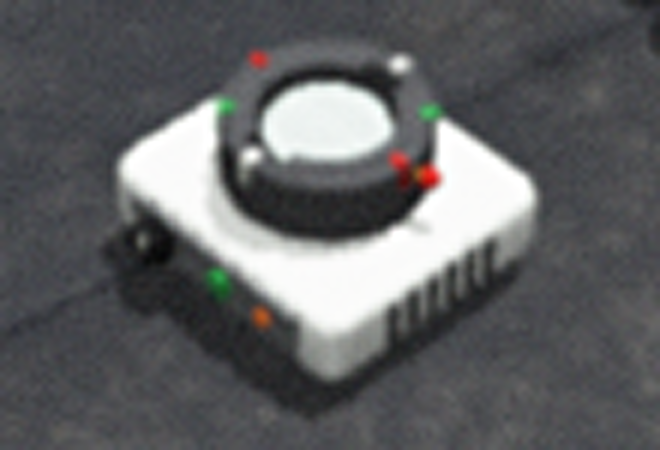

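```bash
python3 - <<'E'
import pickle; from h import *
c=pickle.load(open("c1.pkl","rb"))["scene"]
g=lambda X:(((proj(c,X)-[140,135])+.5)*5-.5).round(0)
t=np.radians(-124.24);e=np.array([np.cos(t),np.sin(t)])
for r in(42.5,50,57):
  for z in(139,152): print(r,z,g([*(np.array([495.2,132.7])+e*r),z]))
rel(496,130,40,-34.3)
E
```

```text
42.5 139 [294. 239.]
42.5 152 [293. 221.]
50 139 [294. 246.]
50 152 [293. 228.]
57 139 [293. 253.]
57 152 [292. 235.]
t 1.87 pos [495.2 131.2 140. ] th -34.39 F [-0.3  0.1 -0.5] T [-0.02  0.03 -0.02] g 1.0 q [0.03 0.38 1.66 0.   1.1  2.2 ]
row [-0.0003  0.0012 -0.0016] [0.148 0.054 9.997]
```

Request:
move_arm --pt "0 0 0 0.1 0.05 3 1" --pt "0 0 0 0.15 0.05 6 1" --pt "0 0 0 0.15 0.05 8.5 1" --pt "0 0 0 0.15 0.05 10 1" --pt "0 0 0 0.15 0.05 10.5 1"

```text
time_s: 2.28
eef_pos: [494.7, 128.8, 33.2]
ee_rot: [0.0, 0.955, -0.297, -0.002]
force: [-0.1, 0.1, 0.1]
grip_width: 1.0
```

```bash
python3 - <<'E'
from h import *
from rig import capture
rel(496,130,33.5,-34.3)
c=capture("scene");cv2.imwrite("pics/s2.png",cv2.resize(c["frame"][150:240,140:260,::-1],None,fx=6,fy=6,interpolation=cv2.INTER_CUBIC))
E
```

```text
t 2.28 pos [494.7 128.8  33.2] th -34.5 F [-0.1  0.1  0.1] T [0.01 0.05 0.03] g 1.0 q [0.02 0.54 1.75 0.   0.86 2.2 ]
row [ 0.0018  0.004  -0.0035] [ 0.035 -0.173 -0.029]
```

View pics/s2.png

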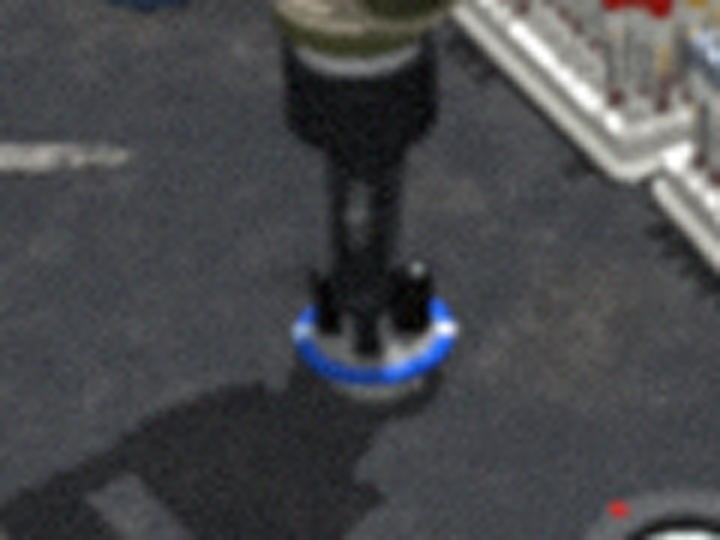

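The finger sits at col 368 and the flange spans 297–455, so it is centred to about 1–2 mm. Closing now.

Request:
move_arm --pt "0 0 0 0.1 -0.1 0 0.5" --pt "0 0 0 0.1 -0.1 0 0" --pt "0 0 0 0.1 -0.1 0 0" --pt "0 0 0 0.1 -0.1 0 0" --pt "0 0 0 0.1 -0.1 0 0" --grip_force 60

```text
time_s: 2.75
eef_pos: [496.8, 129.2, 34.3]
ee_rot: [-0.0, 0.955, -0.296, -0.001]
force: [-0.2, 0.1, -1.3]
grip_width: 0.304
```

Request:
move_arm --pt "0 0 0 0 0 0 0" --pt "0 0 0 0 0 0 0" --pt "0 0 0 0 0 0 0" --pt "0 0 0 0 0 0 0"

```text
time_s: 3.08
eef_pos: [496.8, 129.2, 34.4]
ee_rot: [-0.0, 0.955, -0.296, -0.001]
force: [-0.2, 0.3, 0.8]
grip_width: 0.154
```

```bash
python3 - <<'E'
from h import *
rel(482.7,-160.8,190,6.7)
E
```

```text
t 3.08 pos [496.8 129.2  34.4] th -34.49 F [-0.2  0.3  0.8] T [ 0.    0.11 -0.05] g 0.154 q [0.03 0.54 1.74 0.   0.86 2.2 ]
row [-2.000e-04  2.600e-03 -7.188e-01] [ 15.221  24.716 -15.578]
```

Request:
move_arm --pt "0 0 0 0 0 -1 0" --pt "0 0 0 0 0 -4 0" --pt "0 0 0 0 0 -7 0" --pt "0 0 0 0 0 -10 0" --pt "0 0 0 0 0 -12 0"

```text
time_s: 3.5
eef_pos: [497.6, 129.2, 157.8]
ee_rot: [-0.001, 0.955, -0.296, 0.0]
force: [0.5, 0.1, -0.5]
grip_width: 0.151
```

```bash
python3 - <<'E'
from h import *
rel(482.7,-160.8,150,6.7)
E
```

```text
t 3.5 pos [497.6 129.2 157.8] th -34.48 F [ 0.5  0.1 -0.5] T [-0.   -0.06 -0.05] g 0.151 q [0.03 0.36 1.64 0.   1.15 2.2 ]
row [-1.100e-03 -6.000e-04 -7.187e-01] [15.191 24.748  0.756]
```

Request:
move_arm --pt "0 0 -0.1 1.5 2.5 0.2 0" --pt "0 0 -0.2 3.5 5.5 0.3 0" --pt "0 0 -0.3 5.5 9 0.4 0" --pt "0 0 -0.4 7.5 12.5 0.5 0" --pt "0 0 -0.5 9.5 15.5 0.6 0"

```text
time_s: 3.92
eef_pos: [487.3, -54.2, 152.3]
ee_rot: [-0.0, 0.999, -0.048, 0.0]
force: [0.7, 0.4, -1.0]
grip_width: 0.152
```

```bash
python3 - <<'E'
from h import *
rel(482.7,-160.8,150,6.7)
E
```

```text
t 3.92 pos [487.3 -54.2 152.3] th -5.54 F [ 0.7  0.4 -1. ] T [ 0.04 -0.02 -0.01] g 0.152 q [-0.35  0.32  1.71  0.    1.11  1.32]
row [-0.0006 -0.0009 -0.2137] [ 0.569 10.654  0.223]
```

Request:
move_arm --pt "0 0 -0.08 0.2 3 0.1 0" --pt "0 0 -0.15 0.4 6 0.2 0" --pt "0 0 -0.21 0.5 8.5 0.2 0" --pt "0 0 -0.214 0.57 10 0.2 0" --pt "0 0 -0.214 0.57 10.65 0.2 0"

```text
time_s: 4.33
eef_pos: [482.4, -162.7, 150.7]
ee_rot: [-0.0, 0.998, 0.058, 0.001]
force: [-0.0, 0.6, -1.5]
grip_width: 0.158
```

```bash
python3 - <<'E'
from h import *
from rig import capture
import pickle
rel(482.7,-160.8,150,6.7)
d={n:capture(n) for n in("scene","top")}
pickle.dump(d,open("c3.pkl","wb"))
cv2.imwrite("pics/s3.png",cv2.resize(d["scene"]["frame"][190:300,190:320,::-1],None,fx=6,fy=5.4,interpolation=cv2.INTER_CUBIC))
cv2.imwrite("pics/t3.png",cv2.resize(d["top"]["frame"][190:290,260:360,::-1],None,fx=5,fy=5,interpolation=cv2.INTER_CUBIC))
E
```

```text
t 4.33 pos [ 482.4 -162.7  150.7] th 6.6 F [-0.   0.6 -1.5] T [ 0.01 -0.02  0.01] g 0.158 q [-0.56  0.36  1.66  0.    1.12  0.9 ]
row [-0.0001 -0.0011 -0.0017] [ 0.051 -0.188  0.068]
```

View pics/s3.png

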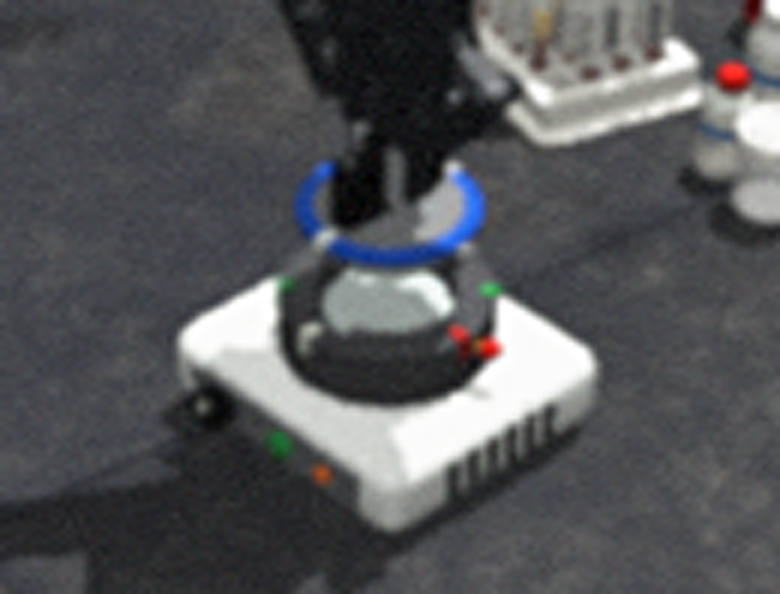

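View pics/t3.png

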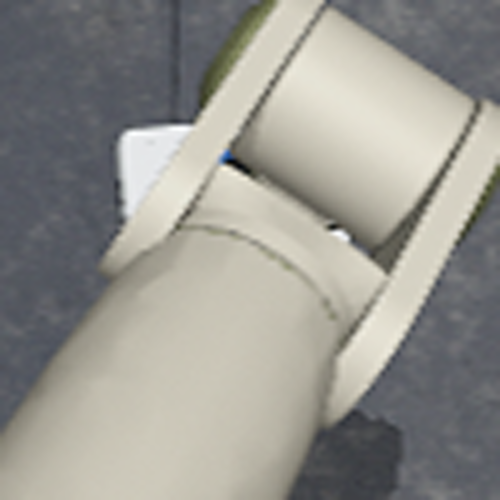

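The scene view shows the lid level above the collar, with the flange ellipse at about (390,210), the near pointer at (322,240) and the far one at (453,168). I'll measure the lid against the mill in this same camera.

```bash
cat > m.py <<'E'
from h import *
H=lambda lo,hi,s=90,v=60:(lambda h:((h[...,0]>=lo)&(h[...,0]<=hi)&(h[...,1]>s)&(h[...,2]>v)))
def lid(c,box,zf):
    up=4;b,m=blobs(c["frame"],box,lambda h:(h[...,0]>=100)&(h[...,0]<=125)&(h[...,1]>110)&(h[...,2]>70),up)
    pts=np.vstack([k for k in cv2.findContours(m,0,2)[0] if len(k)>15])
    p=(pts[:,0].astype(float)+.5)/up-.5+box[:2]
    hull=cv2.convexHull(p.astype(np.float32))[:,0]
    # plane of flange top for back part, bottom for front: rectify on top plane, fit ellipse in image
    e=cv2.fitEllipse(hull); ctr=ray(c,e[0],zf)
    return e,ctr
def marks(c,box):
    for n,fn in(("green",H(45,85)),("red",lambda h:((h[...,0]<8)|(h[...,0]>172))&(h[...,1]>110)&(h[...,2]>90))):
        for a,u in blobs(c["frame"],box,fn)[0]: print(n,round(a,1),u.round(1),ray(c,u,85).round(1))
E
python3 - <<'E'
import pickle; from m import *
c=pickle.load(open("c3.pkl","rb"))["scene"]
tz=150.7-34.4
print(lid(c,(235,215,280,245),tz+24))
marks(c,(190,225,310,300))
g=lambda U,V:((U+.5)/6-.5+190,(V+.5)/5.4-.5+190)
P=[ray(c,g(U,V),tz+27) for U,V in((453,168),(322,240))]
print(P,np.mean(P,0),np.degrees(np.arctan2(*(P[0]-P[1])[[1,0]])),np.linalg.norm(P[0]-P[1]))
# reference same method on lid before the grasp
c=pickle.load(open("c1.pkl","rb"))["scene"]
print(lid(c,(180,190,225,225),24))
E
```

```text
(((254.40196228027344, 228.00758361816406), (22.386215209960938, 32.34428787231445), 91.31866455078125), array([ 480.11968123, -165.85309907,  140.3       ]))
green 3.7 [237.6 242.5] [ 447.2 -135.9   85. ]
green 7.6 [271.4 243.2] [ 519.1 -191.1   85. ]
green 16.8 [236.1 271.8] [ 381.2 -223.3   85. ]
red 10.0 [266.  251.5] [ 487.6 -208.3   85. ]
red 10.4 [270.9 254. ] [ 492.3 -223.2   85. ]
[array([ 518.80369588, -161.20855977,  143.3       ]), array([ 440.52849732, -171.13227111,  143.3       ])] [ 479.6660966  -166.17041544  143.3       ] 7.225398505778643 78.90175382915645
(((202.16941833496094, 205.3689422607422), (17.320093154907227, 27.634450912475586), 84.70755767822266), array([495.68279861, 126.98229464,  24.        ]))
```

```bash
python3 - <<'E'
from h import *
rel(485.4,-159.8,124,6.7)
E
```

```text
t 4.43 pos [ 482.5 -161.2  150.5] th 6.62 F [-0.2  0.1 -1.8] T [ 0.02  0.07 -0.01] g 0.153 q [-0.55  0.36  1.66  0.    1.12  0.9 ]
row [-0.0006 -0.001  -0.0014] [ 0.299 -0.102  2.649]
```

Request:
move_arm --pt "0 0 0 0.1 -0.05 0.6 0" --pt "0 0 0 0.2 -0.1 1.3 0" --pt "0 0 0 0.3 -0.1 2 0" --pt "0 0 0 0.3 -0.1 2.6 0" --pt "0 0 0 0.3 -0.1 2.6 0"

```text
time_s: 4.85
eef_pos: [484.9, -158.9, 122.8]
ee_rot: [-0.001, 0.998, 0.058, -0.001]
force: [-0.1, 0.5, -1.5]
grip_width: 0.155
```

```bash
python3 - <<'E'
from m import *
from rig import capture
import pickle
rel(485.4,-159.8,124,6.7)
d={n:capture(n) for n in("scene","top")}
pickle.dump(d,open("c4.pkl","wb"))
cv2.imwrite("pics/s4.png",cv2.resize(d["scene"]["frame"][200:290,200:310,::-1],None,fx=7,fy=6.6,interpolation=cv2.INTER_CUBIC))
rel(485.4,-159.8,124,6.7)
c=d["scene"]
print(lid(c,(235,215,285,255),124-34.4+24)); marks(c,(230,225,310,270))
E
```

```text
t 4.85 pos [ 484.9 -158.9  122.8] th 6.66 F [-0.1  0.5 -1.5] T [-0.02  0.   -0.04] g 0.155 q [-0.55  0.4   1.68  0.    1.06  0.91]
row [-0.0024  0.0013 -0.0007] [ 0.042  0.095 -0.117]
t 4.95 pos [ 485.4 -159.5  124.2] th 6.64 F [-0.3 -0.3 -1.7] T [ 0.01 -0.02 -0.03] g 0.155 q [-0.55  0.39  1.68  0.    1.06  0.91]
row [-0.0011 -0.0004 -0.001 ] [0.    0.031 0.017]
(((254.17953491210938, 234.9898223876953), (22.343931198120117, 31.919946670532227), 90.67723083496094), array([ 481.72791868, -163.35009291,  113.6       ]))
green 4.3 [237.7 242.3] [ 447.8 -135.5   85. ]
green 7.9 [271.4 243.2] [ 519.2 -191.1   85. ]
red 10.9 [266.  251.6] [ 487.5 -208.5   85. ]
red 10.6 [270.9 253.9] [ 492.3 -223.2   85. ]
```

View pics/s4.png

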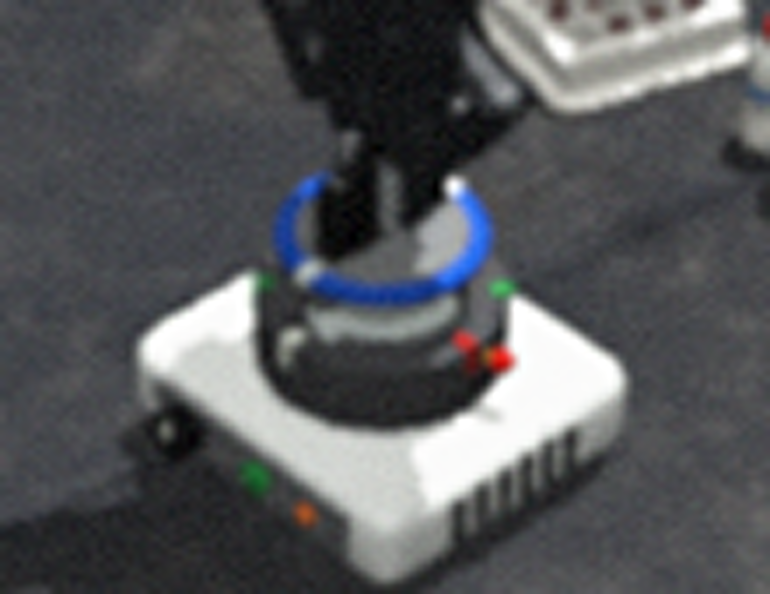

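```bash
python3 - <<'E'
import pickle; from h import *
c=pickle.load(open("c4.pkl","rb"))["scene"]
g=lambda U,V:((U+.5)/7-.5+200,(V+.5)/6.6-.5+200)
P=[ray(c,g(U,V),123.5-34.4+27) for U,V in((455,184),(308,272))]
print(P,np.mean(P,0),np.degrees(np.arctan2(*(P[0]-P[1])[[1,0]])),np.linalg.norm(P[0]-P[1]))
rel(486.2,-159.6,117.5,6.7)
E
```

```text
[array([ 521.04612457, -157.26306634,  116.1       ]), array([ 443.91070273, -167.89259295,  116.1       ])] [ 482.47841365 -162.57782964  116.1       ] 7.846139139211583 77.86437014473348
t 4.95 pos [ 485.4 -159.5  124.2] th 6.64 F [-0.3 -0.3 -1.7] T [ 0.01 -0.02 -0.03] g 0.155 q [-0.55  0.39  1.68  0.    1.06  0.91]
row [-0.0011 -0.0004 -0.001 ] [0.082 0.021 0.667]
```

Request:
move_arm --pt "0 0 0 0.05 0.02 0.2 0" --pt "0 0 0 0.08 0.02 0.4 0" --pt "0 0 0 0.08 0.02 0.6 0" --pt "0 0 0 0.08 0.02 0.8 0" --pt "0 0 0 0.08 0.02 0.9 0"

```text
time_s: 5.37
eef_pos: [486.1, -159.6, 114.9]
ee_rot: [-0.001, 0.998, 0.058, 0.0]
force: [-0.2, -0.4, -3.0]
grip_width: 0.155
```

```bash
python3 - <<'E'
from h import *
rel(486.2,-159.6,110,6.7)
E
```

```text
t 5.37 pos [ 486.1 -159.6  114.9] th 6.64 F [-0.2 -0.4 -3. ] T [0.01 0.   0.02] g 0.155 q [-0.55  0.41  1.69  0.    1.04  0.91]
row [-0.0012 -0.0002 -0.0011] [0.008 0.003 0.491]
```

Request:
move_arm --pt "0 0 0 0 0 0.12 0" --pt "0 0 0 0 0 0.24 0" --pt "0 0 0 0 0 0.36 0" --pt "0 0 0 0 0 0.45 0" --pt "0 0 0 0 0 0.5 0"

```text
time_s: 5.78
eef_pos: [486.1, -159.6, 109.8]
ee_rot: [-0.001, 0.998, 0.058, 0.0]
force: [0.4, 0.9, -1.3]
grip_width: 0.157
```

```bash
python3 - <<'E'
from h import *
rel(486.2,-159.6,104,6.7)
E
```

```text
t 5.78 pos [ 486.1 -159.6  109.8] th 6.64 F [ 0.4  0.9 -1.3] T [ 0.02  0.   -0.03] g 0.157 q [-0.55  0.42  1.69  0.    1.03  0.91]
row [-0.0013 -0.0001 -0.0011] [0.011 0.007 0.578]
```

No contact so far. The underside is at about −9.6 mm, so the lugs are in the slots.

Request:
move_arm --pt "0 0 0 0 0 0.1 0" --pt "0 0 0 0 0 0.2 0" --pt "0 0 0 0 0 0.3 0" --pt "0 0 0 0 0 0.4 0" --pt "0 0 0 0 0 0.5 0"

```text
time_s: 6.2
eef_pos: [486.2, -159.6, 104.9]
ee_rot: [-0.001, 0.998, 0.058, 0.0]
force: [-0.9, 0.0, 0.9]
grip_width: 0.154
```

```bash
python3 - <<'E'
from h import *
rel(486.2,-159.6,100.4,6.7)
E
```

```text
t 6.2 pos [ 486.2 -159.6  104.9] th 6.64 F [-0.9  0.   0.9] T [ 0.07  0.1  -0.03] g 0.154 q [-0.55  0.42  1.7   0.    1.02  0.91]
row [-0.0012 -0.0003 -0.0011] [0.004 0.003 0.445]
```

Request:
move_arm --pt "0 0 0 0 0 0.1 0" --pt "0 0 0 0 0 0.2 0" --pt "0 0 0 0 0 0.3 0" --pt "0 0 0 0 0 0.4 0" --pt "0 0 0 0 0 0.45 0"

```text
time_s: 6.62
eef_pos: [486.2, -159.6, 100.3]
ee_rot: [-0.001, 0.998, 0.058, 0.0]
force: [-1.8, 0.9, 2.6]
grip_width: 0.157
```

```bash
python3 - <<'E'
from h import *
from rig import capture
rel(486.2,-159.6,100.4,-38.3)
c=capture("scene")
cv2.imwrite("pics/s5.png",cv2.resize(c["frame"][200:290,200:310,::-1],None,fx=7,fy=6.6,interpolation=cv2.INTER_CUBIC))
E
```

```text
t 6.62 pos [ 486.2 -159.6  100.3] th 6.64 F [-1.8  0.9  2.6] T [ 0.11  0.24 -0.  ] g 0.157 q [-0.55  0.43  1.7   0.    1.01  0.91]
row [-1.200e-03  1.000e-04  7.843e-01] [ 0.003  0.    -0.008]
```

View pics/s5.png

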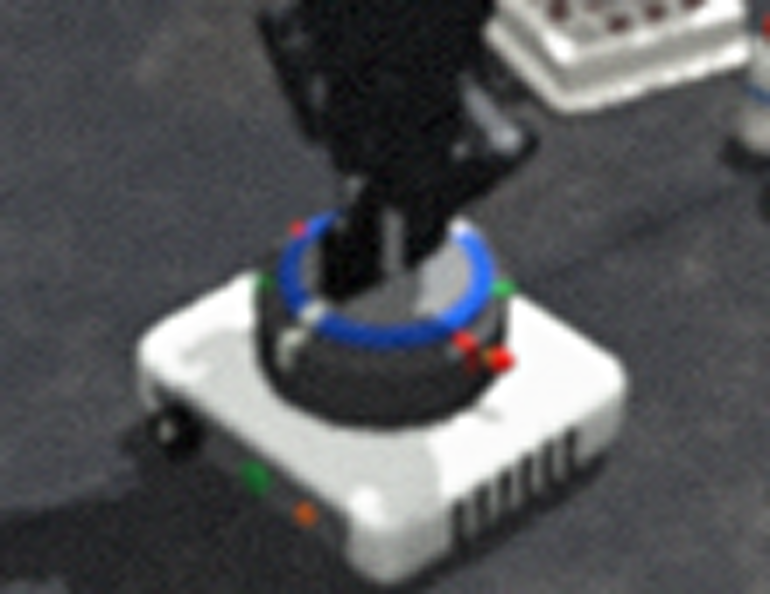

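The lid is seated: the flange is just above the rim and the pointers are at the white marks. Fz is about +2.6 N, which is roughly 4 N of spring force after the lid's weight. The lid's axis is about 3 mm toward −x of the tool, so I'll turn about the lid's axis in small steps.

Request:
move_arm --pt "0 0 0.05 0 0.015 0 0" --pt "0 0 0.1 0 0.03 0 0" --pt "0 0 0.15 0 0.045 0 0" --pt "0 0 0.2 -0.005 0.06 0 0" --pt "0 0 0.26 -0.01 0.077 0 0"

```text
time_s: 7.08
eef_pos: [486.5, -160.6, 100.6]
ee_rot: [-0.0, 0.997, -0.073, 0.001]
force: [0.7, -0.3, 3.1]
grip_width: 0.155
```

```bash
python3 - <<'E'
from h import *
rel(485.6,-161.9,100.4,-38.3)
E
```

```text
t 7.08 pos [ 486.5 -160.6  100.6] th -8.39 F [ 0.7 -0.3  3.1] T [-0.01 -0.01  0.04] g 0.155 q [-0.55  0.43  1.7   0.    1.01  1.17]
row [-0.0009 -0.001   0.5221] [-0.073  0.142  0.016]
```

Request:
move_arm --pt "0 0 0.05 0 0.015 0 0" --pt "0 0 0.1 -0.01 0.03 0.01 0" --pt "0 0 0.15 -0.01 0.045 0.01 0" --pt "0 0 0.2 -0.02 0.06 0.01 0" --pt "0 0 0.26 -0.03 0.075 0.01 0"

```text
time_s: 7.5
eef_pos: [486.3, -161.4, 100.6]
ee_rot: [-0.0, 0.979, -0.203, 0.001]
force: [-0.1, -0.1, 3.2]
grip_width: 0.155
```

```bash
python3 - <<'E'
from h import *
from rig import capture
rel(485.6,-161.9,100.4,-38.3)
c=capture("scene")
cv2.imwrite("pics/s6.png",cv2.resize(c["frame"][200:290,200:310,::-1],None,fx=7,fy=6.6,interpolation=cv2.INTER_CUBIC))
E
```

```text
t 7.5 pos [ 486.3 -161.4  100.6] th -23.41 F [-0.1 -0.1  3.2] T [0.01 0.07 0.13] g 0.155 q [-0.55  0.43  1.7   0.    1.01  1.43]
row [-0.001  -0.0015  0.2599] [-0.044  0.075  0.021]
```

View pics/s6.png

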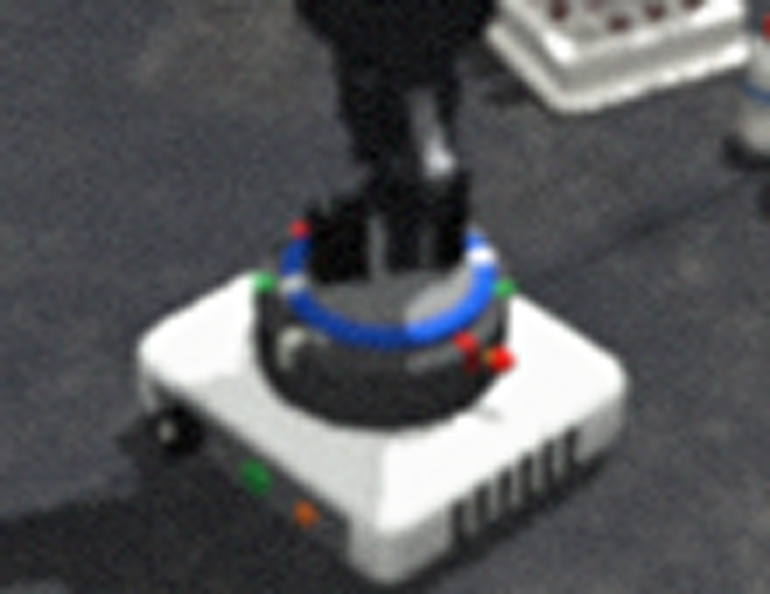

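The lid is turning with the gripper at low force: the pointers are now at (482,257) and (290,284), approaching the green marks at (503,288) and (263,281). One more 15° step.

Request:
move_arm --pt "0 0 0.06 -0.01 0.02 0 0" --pt "0 0 0.12 -0.01 0.035 0 0" --pt "0 0 0.18 -0.02 0.05 0.01 0" --pt "0 0 0.23 -0.03 0.065 0.01 0" --pt "0 0 0.26 -0.04 0.075 0.01 0"

```text
time_s: 7.97
eef_pos: [485.8, -162.1, 100.7]
ee_rot: [-0.0, 0.944, -0.33, 0.001]
force: [-0.4, 0.6, 2.8]
grip_width: 0.154
```

```bash
python3 - <<'E'
from m import *
from rig import capture
import pickle
rel(485.6,-161.9,100.4,-38.3)
d={n:capture(n) for n in("scene","top")}; pickle.dump(d,open("c7.pkl","wb"))
c=d["scene"]; up=8
cv2.imwrite("pics/s7.png",cv2.resize(c["frame"][215:275,225:290,::-1],None,fx=10,fy=10,interpolation=cv2.INTER_CUBIC))
rel(485.6,-161.9,100.4,-38.3)
marks(c,(230,225,310,270))
print(lid(c,(235,225,285,255),85-19+24))
E
```

```text
t 7.97 pos [ 485.8 -162.1  100.7] th -38.59 F [-0.4  0.6  2.8] T [0.06 0.1  0.11] g 0.154 q [-0.55  0.43  1.7   0.    1.01  1.69]
row [-0.0011 -0.0019 -0.005 ] [-0.026 -0.003  0.029]
t 8.07 pos [ 485.7 -162.1  100.7] th -38.49 F [-0.7  0.4  2.9] T [ 0.06  0.19 -0.04] g 0.153 q [-0.55  0.43  1.7   0.    1.01  1.69]
row [-0.0012 -0.0018 -0.0032] [-0.021 -0.004  0.026]
green 5.8 [237.4 242.5] [ 446.9 -135.5   85. ]
green 6.1 [271.7 243.3] [ 519.8 -191.7   85. ]
red 3.1 [242.2 233.8] [ 477.9 -114.    85. ]
red 9.2 [266.2 251.7] [ 487.6 -209.    85. ]
red 10.4 [271.  253.9] [ 492.4 -223.1   85. ]
(((254.93077087402344, 241.78335571289062), (22.01130485534668, 31.312360763549805), 90.27652740478516), array([ 483.3291563 , -165.12131006,   90.        ]))
```

View pics/s7.png

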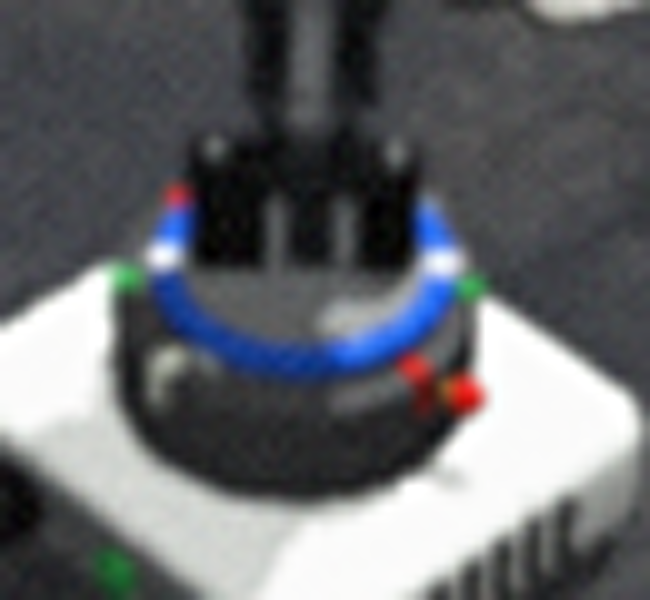

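```bash
python3 - <<'E'
import pickle; from m import *
c=pickle.load(open("c7.pkl","rb"))["scene"]
b,m=blobs(c["frame"],(236,232,275,246),lambda h:(h[...,1]<70)&(h[...,2]>150),8); print([(round(a,1),u) for a,u in b])
g=lambda U,V:((U+.5)/10-.5+225,(V+.5)/10-.5+215)
for z,A,B in((93,(442,262),(163,254)),(85,(470,288),(125,279))):
    P=[ray(c,g(*q),z) for q in(A,B)]; v=P[0]-P[1]
    print(z,np.round(P,1).tolist(),"mid",np.mean(P,0).round(1),"ang",np.degrees(np.arctan2(v[1],v[0])).round(2),np.linalg.norm(v).round(1))
E
```

```text
[(np.float64(8.6), array([240.71603261, 240.26041667])), (np.float64(18.1), array([266.52025862, 242.378125  ])), (np.float64(2.9), array([273.25717213, 244.88558743]))]
93 [[513.8, -186.0, 93.0], [455.1, -139.9, 93.0]] mid [ 484.4 -163.    93. ] ang -38.17 74.6
85 [[519.2, -191.7, 85.0], [446.2, -134.8, 85.0]] mid [ 482.7 -163.3   85. ] ang -37.94 92.6
```

The pointer line is at −38.2° and the green marks at −37.9°, the heights agree (underside about −18.7 mm), and forces are about 3 N. I'll hold briefly, re-check and hand in.

Request:
move_arm --pt "0 0 0 0 0 0 0" --pt "0 0 0 0 0 0 0" --pt "0 0 0 0 0 0 0"

```text
time_s: 8.32
eef_pos: [485.8, -162.1, 100.7]
ee_rot: [-0.0, 0.944, -0.329, 0.001]
force: [-1.0, 0.1, 1.5]
grip_width: 0.157
```

```bash
python3 - <<'E'
from m import *
from rig import job
rel(485.6,-161.9,100.4,-38.3)
print(job.finish_job())
E
```

```text
t 8.32 pos [ 485.8 -162.1  100.7] th -38.43 F [-1.   0.1  1.5] T [0.1  0.2  0.08] g 0.157 q [-0.55  0.43  1.7   0.    1.01  1.69]
row [-0.0012 -0.0018 -0.0023] [-0.022 -0.003  0.029]
the job is handed in; nothing more can be done
None
```

The lid is in the collar, turned clockwise to the green half-way mark, and still held by its grip bar. I handed the job in at 8.3 s.

- **Fit:** the lugs went through the slots without contact. I pressed the lid to about 18.7 mm below the rim against the sprung plate, then turned it 45° about its own axis in three steps of about 15°.
- **Angle:** in the last picture the lid's pointers lie at −38.2° and the green marks at −37.9°. That is well short of 61° of turn, where a lug would meet the lock pin.
- **Forces:** the force readings never went above about 3.5 N.
- **Disagreement:** the two cameras differed by about 4 mm in y on absolute positions. I therefore aligned the lid to the mill within the scene camera alone.
- **Not checked:** I did not re-measure the jars, timer, cup and forceps at the end. The path stayed clear of them and no contact showed in the force readings.

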